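Stamp the round coaster on the swing-arm stamp

ROBOT

A 6-joint arm with a two-finger parallel gripper is mounted at the origin on the work surface. World frame = base frame: x ahead of the robot, y to its left, z up, the work surface at z = 0. Lengths are in mm, angles in rad, forces in N, time in s.
With the tool pointing down it reaches from about 425 to 950 mm from the base axis. Payload 14.7 kg.
Tool frame: the origin (TCP) lies midway between the tips of the shut fingers; the grasp point (between the pads) lies 19 mm behind it; z points along the fingers, y is the line along which they close (so a half turn about z gives the same grasp; the last joint's range is limited). The gripper opens to 85 mm and grips with 20 to 120 N. Pads are 22 mm wide; open, the fingers measure 114 mm over their backs; the gripper's body (76 mm by 85 mm) begins 54 mm behind the grasp point. The pads swing forward as they close: fully open they stand 13 mm farther back than shut.
Start: joints at [-1.257, 0.48, 1.596, -0, 1.065, -0.047], TCP at [229.48, -608.137, 231.297] pointing down, gripper open.
Joint ranges: [-2.75, 2.75], [-0.82, 2.05], [0.23, 2.67], [-1.56, 4.7], [0.09, 2.69], [-2.92, 2.92]. Speed limits (rad/s): [1.89, 1.89, 2.39, 3.01, 3.01, 3.01].

INTERFACE

Orientations are given as [roll, pitch, yaw] about the fixed x, y, z axes, in that order (R = Rz(yaw) Ry(pitch) Rx(roll)).
In Python, from station import bot, vision gives the robot as it stands.
- The arm moves only by the tool jog_arm, never from a script. Its arguments are lists of equal length, an entry for each row: "travel": the shift along the tool's x, y, z each as a share of 60 mm, from -1 to 1, a list of three; "turn": the turn, a rotation vector about the tool's x, y, z each as a share of 4 degrees, from -1 to 1, a list of three. In form: {"travel": [[dx, dy, dz], ...], "turn": [[rx, ry, rz], ...]}. A call has 1 to 5 rows; each row shifts and turns the commanded pose from where the row before left it, along the tool's axes as they then stand; what a row does not reach is not made up. A row lasts 1/8 s, in which the tool goes at most 62.5 mm and 10.7 degrees, less where a joint would pass 70% of its speed; a pose out of reach is approached as far as the arm can. A call with a number of a shift or a turn outside -1 to 1 is refused whole. A call with a gripper value outside its range is refused whole. "hand" is the opening, from -1 (shut) to 1 (fully open), set as the call begins (left out, the last holds). The fingers move at their own pace and stop on an object; "newtons" is the grip in N (left out, the last holds). Time passes only in rows, so rows that do not move let the fingers close. It gives the time, the measured TCP pose, the force, the opening and the grip force at its end, in the units of the state.
- bot.sense(): the state, without advancing time (a new reading comes with each control period).
- vision.snapshot(name): name is "side" or "top" or "wrist"; returns (picture, depth): 400x640x3 uint8, blue, green, red; 400x640 float32, mm along the optical axis (not along the pixel's ray), 0 where there is no reading.
- vision.get_calibration(name): a dict with "fx", "fy", "cx", "cy" (pixels), "pose" (4x4, takes a point from camera to world coordinates). Camera axes: x right, y up, looking along -z (the intrinsics and any distortion apply to the point x, -y, -z); pixel columns grow to the right and rows downward; lengths in mm; the calibration is good to about 2 mm. A picture is of the moment at which its call begins: read the wrist's pose just before it. get_calibration takes no time and is no camera call; for the wrist camera it gives the pose at the moment of the call.
- bot.finish_job(): hands the job in; it is judged then, once.
The state is a dict: "time_s": time; "joints": joint angles; "qvel": joint speeds; "tau": joint torques, N m; "tcp_pos": TCP position; "eef_rot": TCP orientation; "ft_force": force on the tool from outside, world axes, zero at the start; "torque": the same for the moment, N m; "grip_width": finger opening in mm; "gripper_force": force on a finger pad.
Only numpy, scipy, OpenCV 4.12 (cv2) and the standard library are available. Lean on these libraries where they do the work, as an engineer would, in place of code of your own. Each camera call takes 0.05 s, during which the arm holds its last target. There are 200 camera calls.

TASK

Stamp the round clay coaster on the swing-arm stamp. First push the coaster along its lane until it sits fully home against the metal stop, then swing the stamp arm round until the stamp is centred over the coaster, and only then press the plunger knob right down to its stop, hold it there for a moment and let it spring back up. Leave the arm over the coaster and do not disturb the square tile or the other things.

Things in the scene. Friction and masses are not known exactly. Their poses are not given: they have to be found in the camera images.
- press: The fixed stamp: grey base plate 270 x 184 x 14 mm with a steel column (30 mm thick, top at 117 mm). Origin on the column's axis at table level; x points from the lanes to the column (away from the robot at yaw 0), z up. Two lanes run along x at y = +42 and -42 mm, 67 mm wide, floor 14 mm above the table, aluminium rails to 22 mm. Near edge of plate and lanes at x = -210 mm.
- home_left (a point): Home of the +y lane, on the lane floor: a coaster touching the stop has its underside centre here (x = -112, y = 42, z = 14 mm from press). The stop is one aluminium bar across the far end of both lanes, 12 mm high, its face 32 mm beyond this point at x = -80 mm.
- home_right (a point): The same for the -y lane (x = -112, y = -42, z = 14 mm from press).
- coaster: Round biscuit-fired clay coaster, 64 mm across, 10 mm thick, about 60 g, loose; lies flat in one of the two lanes (either one), 20 to 45 mm short of home. Origin at the centre of its underside, z up.
- square_tile: Square clay tile of the same clay, 62 x 62 x 10 mm, in the other lane. Origin at the centre of its underside. To be left alone.
- stamp_arm (a joint): Swivel of the arm about the column axis, rad. 0: arm points to the press's -x; positive swings it towards its +y. Range -0.8 to 1.3; starts parked at 0.95 to 1.2, clear of the lanes. Friction hinge (0.25 N m, 1.5 N at the bar) stays where left. The stamp, 120 mm from the axis, is over a home coaster at about +0.36 (+y lane) or -0.36 (-y lane).
- push_bar (a point): Middle of the plain level steel bar, 12 mm thick, that sticks out from the arm's head, the handle for pushing or pinching the arm round: 170 mm from the column axis, 85 mm above the table, free from 136 to 198 mm from the axis. The head is a grey upright sleeve 32 mm across, 52 to 100 mm above the table.
- plunger (a joint): Travel of the plunger in m: 0 is up, 0.014 is fully down at its stop. Spring: 5 N at the top, 12 N at the stop; springs back by itself.
- plunger_top (a point): Centre of the top of the black plunger knob, 36 mm across, 127 mm above the table when up; moves straight down 14 mm when pressed. Directly over the stamp.
- stamp_foot (a point): Centre of the underside of the stamp's round rubber pad, 26 mm across, below the arm's head, on the plunger's axis 120 mm from the column axis; 38 mm above the table when up.
- pot: Small glass jar with white lid, 34 mm across, 38 mm high, standing on the base plate beside the column. Bystander.
- cup: White ceramic cup, 76 mm across, 85 mm high, on the table to the left. Bystander.
- bowl: Blue ceramic bowl 150 mm across, 60 mm high, on the table to the left. Bystander.
- tool_jar: White jar 94 mm across, 110 mm high, with wooden modelling tools standing in it up to 230 mm high, on the right. Bystander.
- brush: Flat paint brush lying on the table on the right, 200 mm long. Bystander.
- rib: Dark wooden rib (flat scraper), 90 x 50 x 6 mm, lying on the table on the right. Bystander.
There are look-alikes about, which are no part of the job. What is shaped like the coaster but blue is not meant.

How it is judged (in metres and radians):
On the way, in this order (a step that is already met when the one before it is completed fails the run):
1. the coaster lies flat, fully home against the stop (x of coaster in the frame of press between -0.1155 and -0.106 m and z of coaster in the frame of press below 0.018 m and angle between coaster's own z axis and vertical below 0.06 rad), for 0.2 s.
2. the coaster still home, the stamp is centred over it and the plunger is up (all of step 1 and horizontal distance between stamp_foot and coaster below 0.006 m and value of joint plunger below 0.003 m), for 0.2 s.
3. the plunger is pressed to its stop over the coaster (all of step 1 and horizontal distance between stamp_foot and coaster below 0.006 m and value of joint plunger above 0.0125 m), for 0.2 s.
At the end, for the whole second after the job is handed in: Coaster flat against the stop (centre within 3.5 mm of home), stamp within 6 mm of the coaster's centre seen from above, plunger pressed to within 1.5 mm of its stop and up again (within 2 mm), square tile within 8 mm of its start, all at rest (all of step 1 and horizontal distance between stamp_foot and coaster below 0.006 m and value of joint plunger below 0.002 m and linear speed of coaster below 0.01 m/s and distance of square_tile from where it was at the start of the episode below 0.008 m); the robot touches nothing.
It fails at once if the plunger is pressed (more than half way) before the coaster is home and the stamp centred over it (value of joint plunger above 0.007 m and not (x of coaster in the frame of press between -0.1155 and -0.106 m and z of coaster in the frame of press below 0.018 m and angle between coaster's own z axis and vertical below 0.06 rad and horizontal distance between stamp_foot and coaster below 0.006 m)).
It fails at once if the square tile is shoved more than 12 mm (distance of square_tile from where it was at the start of the episode above 0.012 m).
It fails at once if another thing is moved more than 30 mm (distance of any of pot, cup, bowl, tool_jar, brush, rib from where it was at the start of the episode above 0.03 m).
It also fails if it takes over 61 s, if anything falls off the work surface, if the arm or the gripper's body presses on something with over 40 N, if the wrist force passes 120 N, or if a joint passes its speed limit or range.

## Working session

There is one attempt and no reset: what is moved stays moved. The work goes in short steps, Python scripts to look and compute and a tool call to move; the robot and the scene stay as the last step left them, time stands still between calls to the robot, and variables do not carry over. Pictures are saved under pics/ and viewed, at most 10 in all, crops included, and the job is handed in when it is done.

Besides the shell and the picture viewer there is one more tool, called after ">>>" by a JSON object that holds its "api" and its "payload", one argument or row to a line. jog_arm: Moves the arm, as the interface text tells. Shift numbers are shares of 60 mm and turn numbers shares of 4 degrees, none past 1 either way. Its arguments: {"type":"object","properties":{"travel":{"type":"array","items":{"type":"array","items":{"type":"number","minimum":-1,"maximum":1}}},"turn":{"type":"array","items":{"type":"array","items":{"type":"number","minimum":-1,"maximum":1}}},"hand":{"type":"number"},"newtons":{"type":"number"}},"required":["travel","turn"]}

```bash
mkdir -p pics
cat > h.py <<'E'
import numpy as np, cv2
from station import bot, vision
def snap(n):
    c=vision.get_calibration(n); p,d=vision.snapshot(n); return np.array(p),np.array(d),c
def ray(c,u,v):
    P=np.array(c['pose']); d=np.array([(u-c['cx'])/c['fx'],-(v-c['cy'])/c['fy'],-1.])
    return P[:3,3],P[:3,:3]@d
def plane(c,u,v,z):
    o,d=ray(c,u,v); return o+d*(z-o[2])/d[2]
def proj(c,X):
    P=np.array(c['pose']); q=P[:3,:3].T@(np.array(X,float)-P[:3,3])
    return c['cx']+c['fx']*q[0]/-q[2], c['cy']-c['fy']*q[1]/-q[2]
E
python3 - <<'E'
from h import *
for n in('top','side'):
    p,d,c=snap(n); cv2.imwrite(f'pics/{n}0.png',p); np.savez(f'{n}0.npz',p=p,d=d); print(n,{k:(np.round(v,3).tolist() if k=='pose' else v) for k,v in c.items()})
s=bot.sense();print(s)
E
```

```text
top {'fx': 506.62544105974877, 'fy': 506.62544105974877, 'cx': 329.7312631041273, 'cy': 199.71615098437388, 'pose': [[0.009, 0.991, -0.132, 318.721], [-1.0, 0.008, -0.006, -19.627], [-0.005, 0.132, 0.991, 1708.455], [0.0, 0.0, 0.0, 1.0]]}
side {'fx': 374.36870950084364, 'fy': 374.36870950084364, 'cx': 322.09619080333795, 'cy': 197.46885769790143, 'pose': [[-0.963, 0.163, -0.214, 277.904], [-0.269, -0.62, 0.737, 845.565], [-0.012, 0.767, 0.642, 841.242], [0.0, 0.0, 0.0, 1.0]]}
{'time_s': 0.1, 'joints': array([-1.25657151e+00,  4.80723492e-01,  1.59677956e+00,  8.41216764e-06,
        1.06509538e+00, -4.65926220e-02]), 'qvel': array([-0.00017021, -0.00056083, -0.00241348, -0.00044844,  0.00048233,
       -0.00042343]), 'tau': array([ 5.02665953e-04, -9.52263379e+01, -4.31042075e+01, -2.76787277e-04,
        5.30975056e-03,  4.25297719e-05]), 'tcp_pos': array([ 229.39552109, -607.80744179,  230.77784348]), 'eef_rot': array([-3.14058831e+00, -5.41920416e-05,  3.60813335e-01]), 'ft_force': array([ 0.43729263, -0.15863643,  0.08200481]), 'torque': array([ 0.01648372, -0.03926285, -0.06816332]), 'gripper_force': 0.0, 'grip_width': 85.68033518130602}
```

View pics/top0.png

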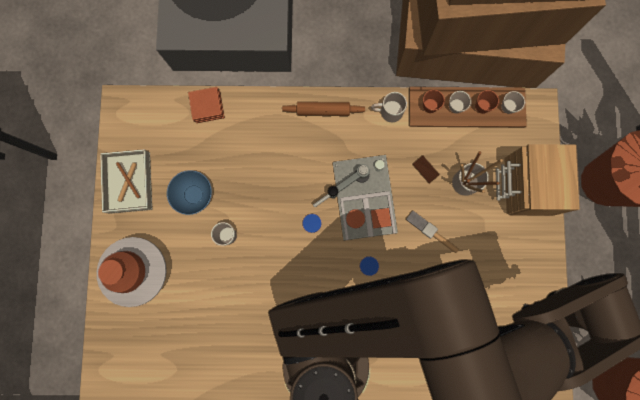

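View pics/side0.png

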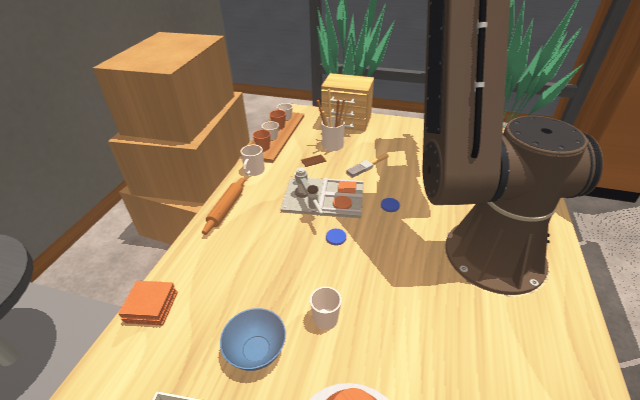

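Candidates: the round clay disc in the left lane at top (355,218), the square tile in the right lane at (381,217), and blue discs at (312,223) and (369,266), which are not wanted. I choose the round one in the left (+y) lane and check it in a close crop.

Run:
```python
from h import *
p=np.load('top0.npz')['p'];q=np.load('side0.npz')['p']
a=cv2.resize(p[145:250,300:410],None,fx=5,fy=5,interpolation=cv2.INTER_CUBIC)
b=cv2.resize(q[160:225,275:375],None,fx=5,fy=5,interpolation=cv2.INTER_CUBIC)[:, :250*2]
cv2.imwrite('pics/crop0.png',a); 
hsv=cv2.cvtColor(p,cv2.COLOR_BGR2HSV)
m=cv2.inRange(hsv,(0,120,50),(14,255,255)); m[:, :335]=0;m[:,400:]=0;m[:195]=0;m[245:]=0
c=vision.get_calibration('top')
n,l,s,ce=cv2.connectedComponentsWithStats(m)
for i in range(1,n):
    if s[i,4]>30: print(s[i],ce[i],plane(c,*ce[i],24))
```

```text
[371 208  20  20 325] [380.55692308 217.67076923] [ 484.41078716 -179.03333832   24.        ]
[346 210  19  18 270] [355.08518519 218.47777778] [481.01810317 -94.06724823  24.        ]
```

View pics/crop0.png

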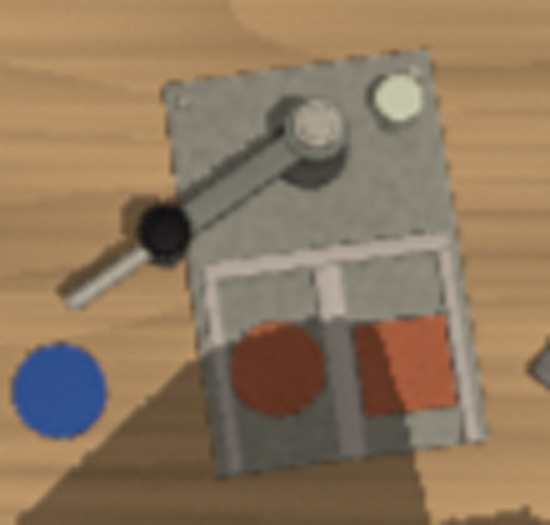

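The crop shows the round clay coaster at crop (278,368) in the left lane, the square tile at right, the arm parked out to the left with the black knob at (163,231), and the column top at (316,122).

Run:
```python
from h import *
c=vision.get_calibration('top')
f=lambda u,v,z:plane(c,300+u/5-.4,145+v/5-.4,z)
col=f(316,122,117);kn=f(163,231,127);bar=f(70,300,85)
print('col',col,'knob',kn,np.linalg.norm((kn-col)[:2]),'bartip',bar)
C=[f(165,85,14),f(430,50,14),f(487,440,14),f(220,478,14)]
for x in C:print(x)
ax=((C[0]+C[1])-(C[2]+C[3]))/2;ay=((C[0]-C[1])+(C[3]-C[2]))/2
print(np.linalg.norm(ax),np.linalg.norm(ay)); yaw=np.arctan2(ax[1],ax[0]);yaw2=np.arctan2(-ay[0],ay[1]);print(yaw,yaw2)
y=(yaw*270+yaw2*184)/454
R=np.array([[np.cos(y),-np.sin(y)],[np.sin(y),np.cos(y)]])
o=np.mean(C,0)[:2]-R@[-75,0];print('origin from plate',o)
print('coaster in press',R.T@(f(278,368,24)[:2]-o),'tile',R.T@(np.array([484.4,-179])-o))
k=R.T@(kn[:2]-o);print('knob',k,np.hypot(*k),np.arctan2(k[1],-k[0]))
for nm,q in dict(home=(-112,42),lanein=(-210,42),push=(-148,42),pushend=(-144,42)).items():print(nm,o+R@q)
```

```text
col [ 630.90727022 -114.27531584  117.        ] knob [558.21932309 -17.12130361 127.        ] 121.33606120744405 bartip [519.0458443   42.64875381  85.        ]
[675.9855381  -17.50379712  14.        ]
[ 701.69055023 -198.18832694   14.        ]
[ 435.72186562 -234.68579983   14.        ]
[408.87257496 -56.32482669  14.        ]
269.1880940841099 181.4356827789007
0.1403598087629372 0.14534016434084093
origin from plate [ 629.8087315  -116.03335808]
coaster in press [-143.29790171   42.34704621] tile [-152.87221101  -41.69633429]
knob [-56.82962261 108.06956977] 122.10093331340482 1.08667423455312
home [512.9823187  -90.35088797]
lanein [ 415.97394898 -104.25686527]
push [477.34659105 -95.45920616]
pushend [481.30611634 -94.89161525]
```

>>> {"api": "jog_arm", "payload": {
  "travel": [
    [0,0,0],
    [0,0,0],
    [0,0,0],
    [0,0,0]
  ],
  "turn": [
    [0,0,0.78],
    [0,0,0.78],
    [0,0,0.78],
    [0,0,0.78]
  ],
  "hand": -1,
  "newtons": 40
}}

```text
time_s: 0.6
tcp_pos: [229.4, -607.9, 230.9]
eef_rot: [-3.141, 0.0, 0.141]
ft_force: [0.1, -0.2, -0.1]
grip_width: 12.5
gripper_force: 0.0
```

>>> {"api": "jog_arm", "payload": {
  "travel": [
    [0.42,-0.75,0],
    [0.42,-0.75,0],
    [0.42,-0.75,0],
    [0.42,-0.75,0],
    [0.42,-0.75,0]
  ],
  "turn": [
    [0,0,0],
    [0,0,0],
    [0,0,0],
    [0,0,0],
    [0,0,0]
  ]
}}

```text
time_s: 1.23
tcp_pos: [322.4, -365.8, 231.2]
eef_rot: [-3.141, 0.0, 0.143]
ft_force: [1.5, 0.3, 0.4]
grip_width: -0.2
gripper_force: 0.0
```

>>> {"api": "jog_arm", "payload": {
  "travel": [
    [0.42,-0.75,0],
    [0.42,-0.75,0],
    [0.42,-0.75,0],
    [0.42,-0.75,0],
    [0,0,0]
  ],
  "turn": [
    [0,0,0],
    [0,0,0],
    [0,0,0],
    [0,0,0],
    [0,0,0]
  ]
}}

```text
time_s: 1.85
tcp_pos: [396.8, -172.1, 231.2]
eef_rot: [-3.141, 0.0, 0.147]
ft_force: [-0.0, -0.8, 0.9]
grip_width: -0.1
gripper_force: 0.0
```

>>> {"api": "jog_arm", "payload": {
  "travel": [
    [0.41,-0.54,0],
    [0.41,-0.54,0],
    [0,0,0]
  ],
  "turn": [
    [0,0,0],
    [0,0,0],
    [0,0,0]
  ]
}}

```text
time_s: 2.22
tcp_pos: [436.5, -102.8, 231.2]
eef_rot: [-3.141, -0.0, 0.145]
ft_force: [-0.7, -0.3, -0.3]
grip_width: -0.0
gripper_force: 0.0
```

Run:
```python
from h import *
s=bot.sense();p,d,c=snap('wrist'); cv2.imwrite('pics/w1.png',p); np.savez('w1.npz',p=p,d=d,pose=c['pose'])
print(s['tcp_pos'],s['eef_rot'],np.round(c['pose'],3).tolist(),c['fx'],c['cx'],c['cy'])
hsv=cv2.cvtColor(p,cv2.COLOR_BGR2HSV)
m=cv2.inRange(hsv,(0,120,40),(14,255,255))
n,l,st,ce=cv2.connectedComponentsWithStats(m)
for i in range(1,n):
    if st[i,4]>300: print(st[i],ce[i],plane(c,*ce[i],24))
```

```text
[ 436.49080476 -102.80623578  231.18636727] [-3.14147250e+00 -8.88130773e-05  1.45119624e-01] [[0.144, 0.939, 0.314, 517.205], [-0.99, 0.136, 0.046, -90.848], [0.001, -0.317, 0.948, 373.728], [0.0, 0.0, 0.0, 1.0]] 314.4960936636051 322.06271692207514 203.03040892179501
[ 554    0   62   46 1889] [583.72101641  16.99841186] [ 628.42078791 -334.07941755   24.        ]
[ 292  103   57   57 2555] [319.85988258 130.94716243] [483.10788117 -93.72141934  24.        ]
[ 368  112   60   56 3094] [396.88623142 139.00549451] [ 486.66367392 -178.65127101   24.        ]
```

View pics/w1.png

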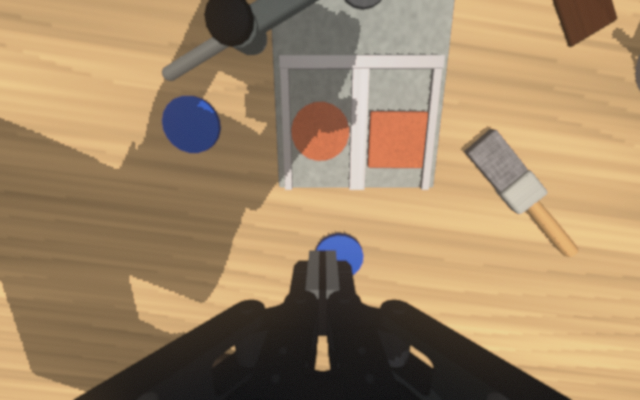

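>>> {"api": "jog_arm", "payload": {
  "travel": [
    [-0.1,-0.03,0],
    [0,0,0.8],
    [0,0,0.8],
    [0,0,0.8],
    [0,0,0.8]
  ],
  "turn": [
    [0,0,0],
    [0,0,0],
    [0,0,0],
    [0,0,0],
    [0,0,0]
  ]
}}

```text
time_s: 2.9
tcp_pos: [428.9, -104.0, 38.2]
eef_rot: [3.141, -0.001, 0.141]
ft_force: [1.3, -0.1, -0.7]
grip_width: 0.2
gripper_force: 0.0
```

>>> {"api": "jog_arm", "payload": {
  "travel": [
    [0,0,0.15],
    [0,0,0.06],
    [0,0,0]
  ],
  "turn": [
    [0,0,0],
    [0,0,0],
    [0,0,0]
  ]
}}

```text
time_s: 3.28
tcp_pos: [430.3, -103.4, 28.0]
eef_rot: [3.141, -0.002, 0.143]
ft_force: [-0.7, 0.5, -0.5]
grip_width: -0.0
gripper_force: 0.0
```

>>> {"api": "jog_arm", "payload": {
  "travel": [
    [0,0,0.16],
    [0,0,0],
    [0.13,0,0],
    [0.13,0,0],
    [0.13,0,0]
  ],
  "turn": [
    [0,0,0],
    [0,0,0],
    [0,0,0],
    [0,0,0],
    [0,0,0]
  ]
}}

```text
time_s: 3.9
tcp_pos: [453.5, -99.4, 17.2]
eef_rot: [3.142, -0.0, 0.143]
ft_force: [-0.3, -0.4, 0.5]
grip_width: 0.1
gripper_force: 0.5
```

>>> {"api": "jog_arm", "payload": {
  "travel": [
    [0.1,0,0],
    [0.05,0,0],
    [0,0,0]
  ],
  "turn": [
    [0,0,0],
    [0,0,0],
    [0,0,0]
  ]
}}

```text
time_s: 4.28
tcp_pos: [461.8, -98.2, 17.1]
eef_rot: [3.142, -0.0, 0.143]
ft_force: [0.1, 0.9, 0.5]
grip_width: 0.0
gripper_force: 0.0
```

Run:
```python
from h import *
p,d,c=snap('wrist'); cv2.imwrite('pics/w2.png',p)
hsv=cv2.cvtColor(p,cv2.COLOR_BGR2HSV)
m=cv2.inRange(hsv,(0,120,40),(14,255,255))
n,l,st,ce=cv2.connectedComponentsWithStats(m)
for i in range(1,n):
    if st[i,4]>300: print(st[i],ce[i],plane(c,*ce[i],24))
```

```text
[  249   116   140   137 14841] [318.33959976 183.45367563] [506.53134319 -90.03284637  24.        ]
[  423   186   151   119 15483] [493.92630627 243.64735516] [ 489.04449877 -176.76822645   24.        ]
```

View pics/w2.png

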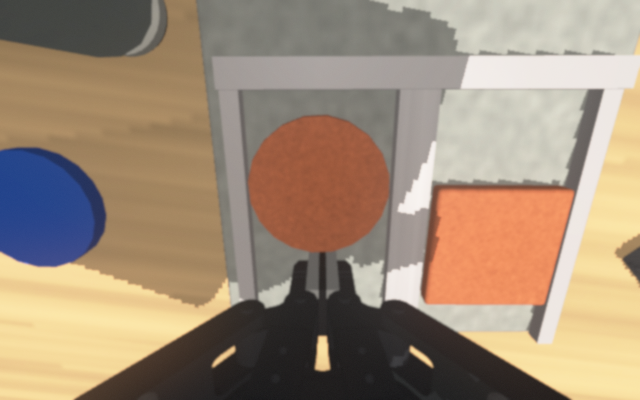

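The coaster at (318,183) moves with the fingers; roughly 24 px (about 10 mm) to the stop bar remain. I push on slowly until there is a force.

>>> {"api": "jog_arm", "payload": {
  "travel": [
    [0.05,0,0],
    [0.05,0,0],
    [0.02,0,0],
    [0,0,0]
  ],
  "turn": [
    [0,0,0],
    [0,0,0],
    [0,0,0],
    [0,0,0]
  ]
}}

```text
time_s: 4.82
tcp_pos: [468.8, -97.2, 17.1]
eef_rot: [3.142, -0.0, 0.143]
ft_force: [-0.3, 0.2, 0.2]
grip_width: -0.5
gripper_force: 0.0
```

>>> {"api": "jog_arm", "payload": {
  "travel": [
    [0.02,0,0],
    [0,0,0]
  ],
  "turn": [
    [0,0,0],
    [0,0,0]
  ]
}}

```text
time_s: 5.08
tcp_pos: [470.0, -97.0, 17.1]
eef_rot: [3.142, -0.0, 0.143]
ft_force: [-0.4, 0.0, 0.4]
grip_width: -0.3
gripper_force: 0.0
```

>>> {"api": "jog_arm", "payload": {
  "travel": [
    [0.02,0,0],
    [0,0,0]
  ],
  "turn": [
    [0,0,0],
    [0,0,0]
  ]
}}

```text
time_s: 5.32
tcp_pos: [471.2, -96.9, 17.1]
eef_rot: [3.142, -0.0, 0.143]
ft_force: [-0.5, 0.1, -0.2]
grip_width: -0.2
gripper_force: 0.0
```

>>> {"api": "jog_arm", "payload": {
  "travel": [
    [0.02,0,0],
    [0,0,0]
  ],
  "turn": [
    [0,0,0],
    [0,0,0]
  ]
}}

```text
time_s: 5.58
tcp_pos: [472.4, -96.7, 17.1]
eef_rot: [3.142, -0.0, 0.143]
ft_force: [0.5, 0.1, 0.1]
grip_width: 0.2
gripper_force: 0.0
```

Run:
```python
from h import *
p,d,c=snap('wrist'); np.savez('w3.npz',p=p,d=d,pose=c['pose'])
hsv=cv2.cvtColor(p,cv2.COLOR_BGR2HSV)
m=cv2.inRange(hsv,(0,120,40),(14,255,255))
n,l,st,ce=cv2.connectedComponentsWithStats(m)
for i in range(1,n):
    if st[i,4]>300: print(st[i],ce[i],plane(c,*ce[i],24))
u=318
print([(v,int(p[v,u].sum())) for v in range(70,st[1,1]+10,2)])
a=cv2.resize(p[60:300,210:450],None,fx=2.4,fy=2.4); cv2.imwrite('pics/w3.png',a)
```

```text
[  249   118   140   136 14767] [318.53125212 184.4925171 ] [516.6995503  -88.69471826  24.        ]
[  420   208   148   115 14552] [490.33184442 262.78511545] [ 489.51647939 -176.78047458   24.        ]
[(70, 378), (72, 378), (74, 374), (76, 374), (78, 371), (80, 371), (82, 372), (84, 389), (86, 467), (88, 498), (90, 499), (92, 498), (94, 500), (96, 499), (98, 496), (100, 497), (102, 495), (104, 494), (106, 494), (108, 496), (110, 496), (112, 494), (114, 488), (116, 432), (118, 336), (120, 333), (122, 331), (124, 331), (126, 332)]
```

View pics/w3.png

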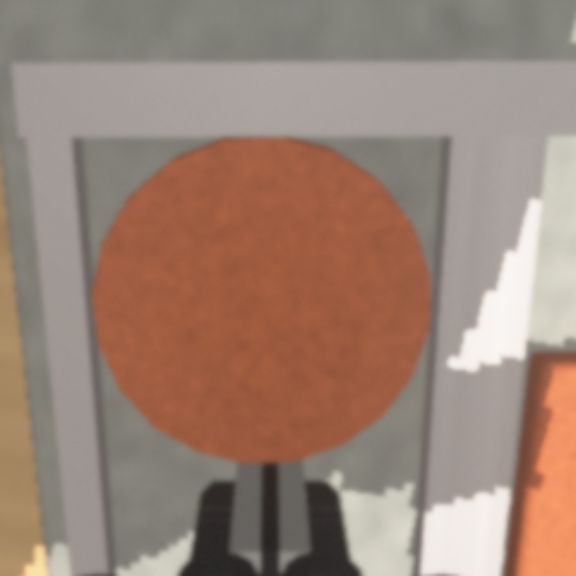

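The coaster's far edge meets the stop bar (crop row 135), or nearly so. I push on until the force rises.

>>> {"api": "jog_arm", "payload": {
  "travel": [
    [0.015,0,0],
    [0,0,0]
  ],
  "turn": [
    [0,0,0],
    [0,0,0]
  ]
}}

```text
time_s: 5.88
tcp_pos: [472.9, -96.5, 17.1]
eef_rot: [-3.141, 0.001, 0.143]
ft_force: [-1.4, -0.8, 0.5]
grip_width: -0.1
gripper_force: 1.1
```

>>> {"api": "jog_arm", "payload": {
  "travel": [
    [0.015,0,0],
    [0,0,0]
  ],
  "turn": [
    [0,0,0],
    [0,0,0]
  ]
}}

```text
time_s: 6.12
tcp_pos: [473.0, -96.3, 17.0]
eef_rot: [-3.141, 0.002, 0.143]
ft_force: [-6.6, -3.0, 3.9]
grip_width: -0.0
gripper_force: 3.3
```

>>> {"api": "jog_arm", "payload": {
  "travel": [
    [-0.08,0,0],
    [-0.25,0,0],
    [0,0,-0.5],
    [0,0,-0.9],
    [0,0,-0.9]
  ],
  "turn": [
    [0,0,0],
    [0,0,0],
    [0,0,0],
    [0,0,0],
    [0,0,0]
  ]
}}

```text
time_s: 6.75
tcp_pos: [453.2, -99.2, 156.3]
eef_rot: [-3.141, 0.001, 0.143]
ft_force: [0.8, -0.8, -0.1]
grip_width: 0.1
gripper_force: 0.0
```

>>> {"api": "jog_arm", "payload": {
  "travel": [
    [0,0,-0.9],
    [0,0,0],
    [0,0,0]
  ],
  "turn": [
    [0,0,0],
    [0,0,0],
    [0,0,0]
  ]
}}

```text
time_s: 7.12
tcp_pos: [453.6, -99.2, 208.7]
eef_rot: [-3.142, 0.0, 0.143]
ft_force: [0.0, 0.3, -0.4]
grip_width: 0.0
gripper_force: 0.0
```

```bash
cat > m.py <<'E'
from h import *
def blob(m,mn=60,pt=None):
    cs,_=cv2.findContours(m,cv2.RETR_EXTERNAL,cv2.CHAIN_APPROX_NONE)
    return sorted([c for c in cs if cv2.contourArea(c)>mn],key=lambda c:-cv2.contourArea(c))
def report(n,lab):
    p,d,c=snap(n); hsv=cv2.cvtColor(p,cv2.COLOR_BGR2HSV)
    np.savez(lab+'.npz',p=p,d=d,pose=c['pose'])
    for k in blob(cv2.inRange(hsv,(0,110,40),(14,255,255))):
        (u,v),(a,b),_=cv2.fitEllipse(k); X=plane(c,u,v,24)
        if 440<X[0]<560 and -230<X[1]<-40: print(n,'clay',round(u,1),round(v,1),round(a,1),round(b,1),X.round(1))
    for k in blob(cv2.inRange(hsv,(0,0,0),(180,255,50)),30):
        if len(k)<5: continue
        (u,v),(a,b),_=cv2.fitEllipse(k); X=plane(c,u,v,127)
        if b<1.5*a and 450<X[0]<620 and -160<X[1]<20: print(n,'black',round(u,1),round(v,1),round(a,1),round(b,1),X.round(1))
    return p,d,c
E
python3 - <<'E'
from m import *
report('wrist','w4');report('top','t4');p,d,c=report('side','s4')
print(bot.sense()['tcp_pos'])
E
```

```text
wrist clay 401.3 157.9 65.0 70.0 [ 487.1 -178.4   24. ]
wrist clay 320.5 117.6 60.8 62.6 [515.6 -88.9  24. ]
wrist black 223.4 40.4 48.3 56.6 [560.1 -20.2 127. ]
side clay 332.2 201.3 12.6 18.2 [511.8 -82.4  24. ]
side clay 346.6 186.5 11.8 19.8 [ 482.6 -172.8   24. ]
[453.43698245 -99.10124676 207.80853806]
```

>>> {"api": "jog_arm", "payload": {
  "travel": [
    [0.69,-0.69,0],
    [0.69,-0.69,0],
    [0.69,-0.69,0],
    [0,0,0]
  ],
  "turn": [
    [0,0,0],
    [0,0,0],
    [0,0,0],
    [0,0,0]
  ]
}}

```text
time_s: 7.78
tcp_pos: [561.1, 44.3, 207.5]
eef_rot: [-3.141, 0.001, 0.146]
ft_force: [0.2, -0.7, 0.2]
grip_width: -0.3
gripper_force: 0.0
```

>>> {"api": "jog_arm", "payload": {
  "travel": [
    [0,0,0.75],
    [0,0,0.75],
    [0,0,0.75],
    [0,0,0],
    [0,0,0]
  ],
  "turn": [
    [0,0,0],
    [0,0,0],
    [0,0,0],
    [0,0,0],
    [0,0,0]
  ]
}}

```text
time_s: 8.4
tcp_pos: [559.8, 41.0, 74.9]
eef_rot: [3.142, 0.0, 0.143]
ft_force: [0.3, 0.2, -0.0]
grip_width: 0.3
gripper_force: 0.0
```

Run:
```python
import numpy as np
y=.143;R=np.array([[np.cos(y),-np.sin(y)],[np.sin(y),np.cos(y)]]);o=np.array([631,-115.2])
prev=None
for th in np.arange(1.06,.30,-.06):
    n=np.array([np.sin(th),np.cos(th)]);r=np.array([-np.cos(th),np.sin(th)])
    ext=14.5*abs(n[1])+11*abs(n[0])
    t=168*r+(6+ext)*n   # finger centre in press axes (tool x=+x, tool y=-y)
    w=o+R@t
    d=None if prev is None else (t-prev)*[1,-1]/60
    print(round(th,2),w.round(1),None if d is None else d.round(3)); prev=t
```

```text
1.06 [546.8  32. ] None
1.0 [538.5  26.9] [-0.15   0.063]
0.94 [530.4  21.3] [-0.147  0.073]
0.88 [522.5  15.3] [-0.143  0.082]
0.82 [515.    8.7] [-0.139  0.091]
0.76 [507.9   1.7] [-0.134  0.099]
0.7 [501.2  -5.9] [-0.129  0.108]
0.64 [494.9 -13.8] [-0.123  0.116]
0.58 [489.  -22.2] [-0.116  0.124]
0.52 [483.7 -31. ] [-0.109  0.132]
0.46 [478.8 -40.1] [-0.102  0.139]
0.4 [474.5 -49.6] [-0.093  0.146]
0.34 [470.8 -59.4] [-0.084  0.153]
```

>>> {"api": "jog_arm", "payload": {
  "travel": [
    [-0.12,0.06,0.1],
    [-0.12,0.06,0],
    [-0.15,0.06,0],
    [-0.15,0.07,0],
    [0,0,0]
  ],
  "turn": [
    [0,0,0],
    [0,0,0],
    [0,0,0],
    [0,0,0],
    [0,0,0]
  ]
}}

```text
time_s: 9.02
tcp_pos: [528.9, 21.4, 68.3]
eef_rot: [-3.142, 0.001, 0.142]
ft_force: [-0.9, 1.4, 1.3]
grip_width: -0.2
gripper_force: 0.0
```

>>> {"api": "jog_arm", "payload": {
  "travel": [
    [-0.14,0.08,0],
    [-0.14,0.09,0],
    [-0.13,0.1,0],
    [-0.13,0.11,0],
    [0,0,0]
  ],
  "turn": [
    [0,0,0],
    [0,0,0],
    [0,0,0],
    [0,0,0],
    [0,0,0]
  ]
}}

```text
time_s: 9.65
tcp_pos: [500.0, -6.0, 68.0]
eef_rot: [-3.141, 0.001, 0.142]
ft_force: [-1.9, 0.4, 0.9]
grip_width: -0.1
gripper_force: 0.0
```

>>> {"api": "jog_arm", "payload": {
  "travel": [
    [-0.12,0.12,0],
    [-0.12,0.12,0],
    [-0.11,0.13,0],
    [0,0,0]
  ],
  "turn": [
    [0,0,0],
    [0,0,0],
    [0,0,0],
    [0,0,0]
  ]
}}

```text
time_s: 10.15
tcp_pos: [482.8, -31.0, 68.1]
eef_rot: [-3.142, 0.0, 0.142]
ft_force: [-0.7, 0.8, -0.6]
grip_width: 0.1
gripper_force: 0.0
```

Run:
```python
from m import *
p,d,c=report('wrist','w5');report('top','t5');q,d2,c2=report('side','s5')
cv2.imwrite('pics/w5.png',np.hstack([p[:, :],cv2.resize(q[160:225,290:370],(160,130)).repeat(1,0) if 0 else np.zeros((400,1,3),np.uint8)]))
print(bot.sense()['tcp_pos'])
```

```text
wrist clay 545.9 249.6 95.2 108.5 [ 490.4 -178.8   24. ]
wrist clay 401.5 184.1 49.7 88.5 [520.7 -74.7  24. ]
wrist black 442.6 257.2 73.8 101.3 [524.1 -61.2 127. ]
top clay 380.6 217.6 20.4 20.5 [ 484.7 -179.2   24. ]
side clay 348.7 186.8 11.9 14.5 [ 475.2 -173.5   24. ]
[483.33509878 -30.31256293  68.08934079]
```

View pics/w5.png

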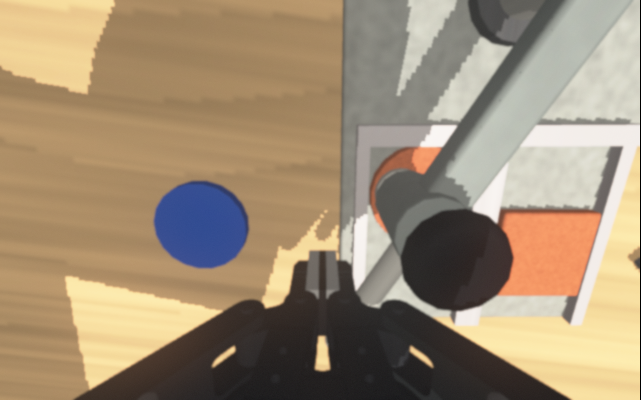

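The arm has come round: the knob is at (457,260), and the coaster is still home under the head at about (400,185). A bit more pushing, then I back off and measure from higher.

>>> {"api": "jog_arm", "payload": {
  "travel": [
    [-0.1,0.14,0],
    [-0.04,0.07,0],
    [0,0,0]
  ],
  "turn": [
    [0,0,0],
    [0,0,0],
    [0,0,0]
  ]
}}

```text
time_s: 10.68
tcp_pos: [476.6, -44.3, 68.1]
eef_rot: [-3.142, 0.0, 0.142]
ft_force: [0.8, -0.2, -0.1]
grip_width: 0.1
gripper_force: 0.0
```

>>> {"api": "jog_arm", "payload": {
  "travel": [
    [-0.1,-0.2,0],
    [-0.2,-0.4,0],
    [0,0,-0.9],
    [0,0,-0.9],
    [-0.3,0.3,-0.9]
  ],
  "turn": [
    [0,0,0],
    [0,0,0],
    [0,0,0],
    [0,0,0],
    [0,0,0]
  ]
}}

```text
time_s: 11.3
tcp_pos: [438.3, -30.0, 231.7]
eef_rot: [-3.141, -0.0, 0.145]
ft_force: [1.1, -1.8, 0.2]
grip_width: -0.0
gripper_force: 0.0
```

>>> {"api": "jog_arm", "payload": {
  "travel": [
    [0,0,0],
    [0,0,0]
  ],
  "turn": [
    [0,0,0],
    [0,0,0]
  ]
}}

```text
time_s: 11.55
tcp_pos: [438.0, -30.7, 229.8]
eef_rot: [-3.141, 0.0, 0.143]
ft_force: [-0.5, -0.5, -0.0]
grip_width: -0.0
gripper_force: 0.0
```

Run:
```python
from m import *
p,d,c=report('wrist','w6');t,_,_=report('top','t6');q,d2,c2=report('side','s6')
print(bot.sense()['tcp_pos'])
A=cv2.resize(t[145:250,300:410],(419,400));cv2.imwrite('pics/w6.png',cv2.resize(np.hstack([p[:,250:],A]),None,fx=.98,fy=.98))
```

```text
wrist clay 460.1 149.6 60.4 68.7 [ 486.7 -178.    24. ]
wrist clay 372.9 106.3 27.2 50.7 [518.  -73.8  24. ]
wrist clay 389.8 136.9 7.4 17.5 [489.3 -98.2  24. ]
top clay 381.2 218.0 18.6 21.1 [ 483.2 -181.1   24. ]
side clay 347.3 186.2 11.1 19.3 [ 480.6 -175.2   24. ]
side clay 332.4 201.8 11.7 18.0 [510.5 -80.   24. ]
[437.86610344 -30.71227066 228.87094574]
```

```bash
python3 -c "
import cv2;print(cv2.imread('pics/w6.png').shape)"
```

```text
(392, 793, 3)
```

View pics/w6.png

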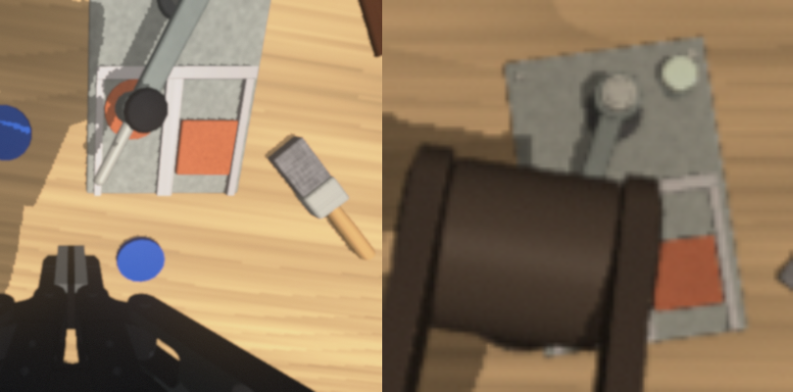

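Wrist view (left) shows the knob at about (399,112), with the coaster partly hidden beneath it and the arm pointing at the left lane. The top view is blocked by the robot.

```bash
cat > k.py <<'E'
from m import *
def knob(lab,u0,v0,r=40,thr=60):
    z=np.load(lab+'.npz');p=z['p'];c=vision.get_calibration('wrist');c['pose']=z['pose']
    g=cv2.medianBlur(cv2.cvtColor(p,cv2.COLOR_BGR2GRAY),3)
    for t in (thr-15,thr):
        m=np.zeros_like(g);y0,x0=max(0,v0-r),max(0,u0-r)
        m[y0:v0+r,x0:u0+r]=(g[y0:v0+r,x0:u0+r]<t)*255
        m=cv2.morphologyEx(m,cv2.MORPH_OPEN,cv2.getStructuringElement(cv2.MORPH_ELLIPSE,(17,17)))
        for k in blob(m,200):
            (u,v),(a,b),_=cv2.fitEllipse(k)
            X=plane(c,u,v,127);q=X[:2]-[631,-115.2];y=.143
            print(lab,t,round(u,1),round(v,1),round(a,1),round(b,1),X.round(1),'th',np.arctan2(-np.sin(y)*q[0]+np.cos(y)*q[1],-(np.cos(y)*q[0]+np.sin(y)*q[1])).round(3))
if __name__=='__main__':
    knob('w4',223,40);knob('w5',457,260,70);knob('w6',399,112)
E
python3 k.py
```

```text
w4 45 223.3 40.3 48.3 56.3 [560.1 -20.1 127. ] th 1.073
w4 60 223.3 40.3 50.0 57.9 [560.1 -20.1 127. ] th 1.073
w5 45 441.1 257.8 72.6 92.7 [523.8 -60.8 127. ] th 0.613
w5 45 411.0 320.0 19.6 28.1 [500.8 -57.  127. ] th 0.563
w5 60 456.2 259.5 97.9 108.1 [523.9 -65.4 127. ] th 0.579
w5 60 404.2 316.8 26.5 43.3 [501.6 -54.6 127. ] th 0.581
```

Run:
```python
from k import *
p=np.load('w6.npz')['p'];print(p[112,360:440:4].tolist())
knob('w6',399,112,36,80);knob('w6',399,112,36,95)
```

```text
[[66, 92, 155], [62, 85, 139], [66, 72, 81], [67, 72, 74], [59, 63, 66], [47, 50, 54], [59, 60, 64], [57, 59, 64], [60, 62, 66], [59, 60, 65], [61, 61, 66], [58, 59, 64], [57, 58, 63], [55, 57, 62], [54, 56, 60], [99, 102, 108], [215, 220, 227], [219, 224, 230], [212, 218, 225], [167, 178, 181]]
w6 65 397.6 111.7 41.6 44.1 [517.1 -76.6 127. ] th 0.47
w6 80 394.7 111.1 43.7 51.0 [517.2 -74.4 127. ] th 0.487
w6 80 394.7 111.1 43.7 51.0 [517.2 -74.4 127. ] th 0.487
w6 95 393.7 110.7 45.1 53.6 [517.4 -73.6 127. ] th 0.494
```

>>> {"api": "jog_arm", "payload": {
  "travel": [
    [0.3,-0.3,0],
    [0,0,0.9],
    [0,0,0.9],
    [0,0,0.9],
    [0,0,0]
  ],
  "turn": [
    [0,0,0],
    [0,0,0],
    [0,0,0],
    [0,0,0],
    [0,0,0]
  ]
}}

```text
time_s: 12.32
tcp_pos: [450.4, -10.3, 64.5]
eef_rot: [-3.139, 0.009, 0.143]
ft_force: [0.1, -0.2, 0.8]
grip_width: 0.1
gripper_force: 0.0
```

>>> {"api": "jog_arm", "payload": {
  "travel": [
    [0.2,0.4,0],
    [0.1,0.2,0],
    [-0.06,0.1,0],
    [-0.05,0.09,0],
    [0,0,0]
  ],
  "turn": [
    [0,0,0],
    [0,0,0],
    [0,0,0],
    [0,0,0],
    [0,0,0]
  ]
}}

```text
time_s: 12.95
tcp_pos: [471.2, -56.2, 68.4]
eef_rot: [-3.141, 0.0, 0.143]
ft_force: [-0.7, 0.3, 0.1]
grip_width: 0.1
gripper_force: 0.0
```

>>> {"api": "jog_arm", "payload": {
  "travel": [
    [-0.1,-0.2,0],
    [-0.2,-0.4,0],
    [0,0,-0.9],
    [0,0,-0.9],
    [-0.1,0.7,-0.9]
  ],
  "turn": [
    [0,0,0],
    [0,0,0],
    [0,0,0],
    [0,0,0],
    [0,0,0]
  ]
}}

```text
time_s: 13.58
tcp_pos: [448.1, -59.8, 226.9]
eef_rot: [-3.141, 0.0, 0.146]
ft_force: [2.2, -1.2, -0.8]
grip_width: 0.3
gripper_force: 0.0
```

>>> {"api": "jog_arm", "payload": {
  "travel": [
    [0,0.6,0],
    [0,0,0],
    [0,0,0]
  ],
  "turn": [
    [0,0,0],
    [0,0,0],
    [0,0,0]
  ]
}}

```text
time_s: 13.95
tcp_pos: [453.2, -96.4, 224.8]
eef_rot: [-3.141, 0.001, 0.143]
ft_force: [0.4, 0.3, -0.8]
grip_width: 0.0
gripper_force: 0.0
```

Run:
```python
from m import *
p,d,c=report('wrist','w7')
print(bot.sense()['tcp_pos'],proj(c,[516,-87,127]))
cv2.imwrite('pics/w7.png',cv2.resize(p[20:220,220:440],None,fx=2.6,fy=2.6,interpolation=cv2.INTER_CUBIC))
```

```text
wrist clay 400.7 154.9 62.5 66.8 [ 487.2 -178.5   24. ]
wrist clay 306.9 108.0 20.2 48.9 [521.5 -70.6  24. ]
wrist clay 345.3 119.1 12.9 42.2 [ 516.1 -112.1   24. ]
wrist black 320.3 123.6 35.5 43.7 [515.7 -86.1 127. ]
[453.27678072 -96.24950719 224.70375909] (np.float64(321.5751404700828), np.float64(123.4074055754683))
```

View pics/w7.png

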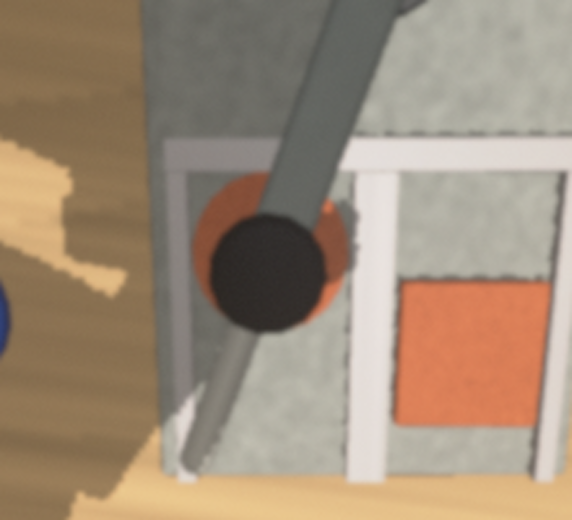

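The crop shows the black knob at (268,272) over the coaster, whose edges are at 192 and 350 across; they look centred allowing for parallax. I check the numbers.

Run:
```python
from k import *
knob('w7',323,124,36,60);knob('w7',323,124,36,75)
z=np.load('w7.npz');p=z['p'];c=vision.get_calibration('wrist')
hsv=cv2.cvtColor(p,cv2.COLOR_BGR2HSV);m=cv2.inRange(hsv,(0,110,40),(14,255,255));m[:,360:]=0;m[:80]=0;m[150:]=0;m[:,:285]=0
k=np.vstack(blob(m,20))[:,0,:].astype(float)
X=np.array([plane(c,u,v,24)[:2] for u,v in k])
# outer rim points only: farthest point in each angular bin, then fixed-radius fit
from scipy.optimize import least_squares
C=np.array([515.6,-88.9])
for i in range(5):
    r=np.hypot(*(X-C).T);S=X[abs(r-32)<2.5]
    C=least_squares(lambda q:np.hypot(*(S-q).T)-32,C,loss='soft_l1',f_scale=.5).x
print('coaster',C,len(S))
for n in('top','side'): report(n,n[0]+'7')
```

```text
w7 60 322.2 124.4 43.0 43.5 [515.4 -87.5 127. ] th 0.378
w7 60 322.2 124.4 43.0 43.5 [515.4 -87.5 127. ] th 0.378
w7 75 322.1 124.3 44.1 45.0 [515.4 -87.5 127. ] th 0.378
coaster [512.67673464 -88.22834485] 92
top black 371.2 213.8 54.8 82.0 [ 486.3 -139.9  127. ]
side clay 332.2 201.8 11.6 18.4 [511.2 -79.6  24. ]
side clay 348.2 185.5 9.0 20.4 [ 478.6 -180.    24. ]
```

>>> {"api": "jog_arm", "payload": {
  "travel": [
    [0.51,0,0],
    [0.51,0,0],
    [0,0,0.75],
    [0,0,0.7],
    [0,0,0]
  ],
  "turn": [
    [0,0,0],
    [0,0,0],
    [0,0,0],
    [0,0,0],
    [0,0,0]
  ]
}}

```text
time_s: 14.72
tcp_pos: [512.5, -87.4, 135.8]
eef_rot: [-3.139, 0.006, 0.144]
ft_force: [-0.3, -0.2, 0.1]
grip_width: -0.2
gripper_force: 0.0
```

>>> {"api": "jog_arm", "payload": {
  "travel": [
    [0,0,0],
    [0,0,0]
  ],
  "turn": [
    [0,0,0],
    [0,0,0]
  ]
}}

```text
time_s: 14.98
tcp_pos: [515.8, -88.7, 139.9]
eef_rot: [3.141, -0.002, 0.143]
ft_force: [-1.1, 0.6, -0.6]
grip_width: 0.0
gripper_force: 0.0
```

Run:
```python
from m import *
print(bot.sense()['tcp_pos'],bot.sense()['ft_force'])
p,d,c=report('wrist','w8');q,_,cs=report('side','s8')
a=cv2.resize(q[150:225,280:370],(480,400),interpolation=cv2.INTER_CUBIC)
cv2.imwrite('pics/w8.png',np.hstack([p[:,160:480],a]))
```

```text
[515.76085832 -88.73496417 139.90927419] [-1.11537783  0.60059469 -0.55365539]
wrist clay 415.5 240.3 70.9 81.0 [ 488.1 -177.9   24. ]
wrist clay 304.0 187.2 27.3 63.5 [523.1 -72.2  24. ]
wrist clay 351.2 207.0 9.2 37.6 [ 511.2 -115.1   24. ]
side clay 332.1 201.9 11.6 18.5 [511.2 -79.6  24. ]
side clay 348.1 185.3 8.5 20.3 [ 479.1 -181.2   24. ]
```

View pics/w8.png

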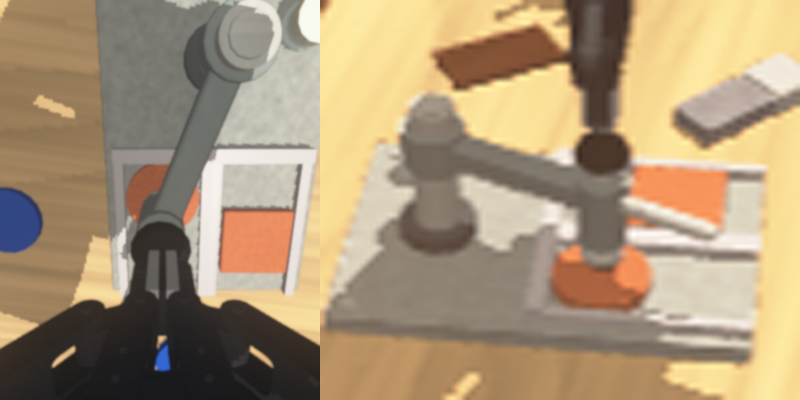

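The side view shows the stamp standing over the middle of the coaster at about (600,275), with the fingertips just above the knob. I press straight down.

>>> {"api": "jog_arm", "payload": {
  "travel": [
    [0,0,0.15],
    [0,0,0.07],
    [0,0,0.07],
    [0,0,0]
  ],
  "turn": [
    [0,0,0],
    [0,0,0],
    [0,0,0],
    [0,0,0]
  ]
}}

```text
time_s: 15.58
tcp_pos: [514.8, -88.7, 120.6]
eef_rot: [-3.142, 0.0, 0.143]
ft_force: [-0.3, -0.4, 7.8]
grip_width: 0.1
gripper_force: 3.6
```

>>> {"api": "jog_arm", "payload": {
  "travel": [
    [0,0,0.06],
    [0,0,0.06],
    [0,0,0.04],
    [0,0,0]
  ],
  "turn": [
    [0,0,0],
    [0,0,0],
    [0,0,0],
    [0,0,0]
  ]
}}

```text
time_s: 16.08
tcp_pos: [514.9, -88.7, 112.2]
eef_rot: [3.141, -0.001, 0.143]
ft_force: [-4.9, 1.2, 27.8]
grip_width: -0.2
gripper_force: 13.9
```

>>> {"api": "jog_arm", "payload": {
  "travel": [
    [0,0,0],
    [0,0,0],
    [0,0,0],
    [0,0,-0.04]
  ],
  "turn": [
    [0,0,0],
    [0,0,0],
    [0,0,0],
    [0,0,0]
  ]
}}

```text
time_s: 16.58
tcp_pos: [514.8, -88.7, 114.0]
eef_rot: [3.141, -0.0, 0.143]
ft_force: [-1.5, -0.2, 9.9]
grip_width: -0.4
gripper_force: 5.2
```

>>> {"api": "jog_arm", "payload": {
  "travel": [
    [0,0,-0.1],
    [0,0,-0.15],
    [0,0,-0.5],
    [0,0,-0.9],
    [0,0,0]
  ],
  "turn": [
    [0,0,0],
    [0,0,0],
    [0,0,0],
    [0,0,0],
    [0,0,0]
  ]
}}

```text
time_s: 17.2
tcp_pos: [516.7, -89.1, 215.9]
eef_rot: [3.14, -0.005, 0.143]
ft_force: [1.0, 1.0, 0.1]
grip_width: -0.1
gripper_force: 0.0
```

>>> {"api": "jog_arm", "payload": {
  "travel": [
    [-0.51,0,0],
    [-0.51,0,0],
    [0,0,0],
    [0,0,0]
  ],
  "turn": [
    [0,0,0],
    [0,0,0],
    [0,0,0],
    [0,0,0]
  ]
}}

```text
time_s: 17.7
tcp_pos: [454.7, -97.4, 212.4]
eef_rot: [3.142, -0.0, 0.143]
ft_force: [0.1, -0.8, -0.6]
grip_width: 0.2
gripper_force: 0.0
```

Run:
```python
from k import *
print(bot.sense()['tcp_pos'],bot.sense()['ft_force'])
report('wrist','w9');report('side','s9');knob('w9',322,126,36,60)
```

```text
[454.66914311 -97.43515523 212.44960304] [ 0.14992892 -0.7888318  -0.5551512 ]
wrist clay 401.9 158.6 64.2 69.1 [ 487.  -178.4   24. ]
wrist clay 304.4 108.2 18.5 49.6 [523.2 -69.8  24. ]
wrist clay 345.2 120.2 13.1 42.3 [ 517.4 -112.4   24. ]
wrist black 317.8 126.6 35.7 46.3 [516.  -85.7 127. ]
side clay 332.2 201.8 11.6 18.4 [511.2 -79.6  24. ]
side clay 348.2 185.5 9.0 20.4 [ 478.6 -180.    24. ]
w9 45 307.0 130.0 16.5 17.2 [512.6 -78.4 127. ] th 0.444
w9 60 320.4 127.7 45.1 45.7 [515.5 -87.5 127. ] th 0.378
```

```bash
python3 -c "
from station import bot
print(bot.finish_job())"
```

```text
the job is handed in; nothing more can be done
None
```

I pushed the coaster home against the stop, centred the stamp over it by camera to about 1–3 mm, pressed the plunger to its stop (27.8 N), held it and released it; the tile did not move, and the job is handed in at about 18 s of the allowed 61 s, with no verdict returned.

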